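# Zero the stop dial and hold a board carrier in the stencil printer's corner

### The arm

A 6-joint arm with a two-finger parallel gripper is mounted at the origin on the work surface. World frame = base frame: x ahead of the robot, y to its left, z up, the work surface at z = 0. Lengths are in mm, angles in rad, forces in N, time in s.
With the tool pointing down it reaches from about 400 to 925 mm from the base axis. Payload 12.5 kg.
Tool frame: the origin (TCP) lies midway between the tips of the shut fingers; the grasp point (between the pads) lies 19 mm behind it (env.pinch_z is the z of the grasp point in the tool frame, in mm); z points along the fingers, y is the line along which they close (so a half turn about z gives the same grasp; the last joint's range is limited). The gripper opens to 95 mm and grips with 3 to 60 N. Pads are 20 mm wide; open, the fingers measure 119 mm over their backs; the gripper's body (75 mm by 180 mm) begins 59 mm behind the grasp point.
Start: joints at [1.063, 0.491, 1.559, -0, 1.092, -0.106], TCP at [244.409, 575.251, 188.361] pointing down, gripper open.
Joint ranges: [-3.1, 3.1], [-0.84, 2.19], [0.05, 2.79], [-1.13, 4.28], [0.06, 2.93], [-2.69, 2.69]. Speed limits (rad/s): [2.22, 2.22, 2.79, 3.14, 3.14, 3.14].

### API

Orientations are given as [roll, pitch, yaw] about the fixed x, y, z axes, in that order (R = Rz(yaw) Ry(pitch) Rx(roll)).
In Python, from cell import env, eyes gives the robot as it stands.
- The arm moves only by the shell command python3 -m inch 'ROWS'. ROWS is JSON, a list of rows, each a list of 3 entries, a list of its own where there are three numbers: the shift along the tool's x, y, z in units of 60 mm (1.0 is 60 mm), then the turn about the tool's z in units of 5 degrees (1.0 is 5 degrees), then the closure, from -1 (fully open) to 1 (shut). In form: [[[tx, ty, tz], turn, claw], ...]. A call has exactly 10 rows; each row shifts and turns the commanded pose from where the row before left it, along the tool's axes as they then stand; what a row does not reach is not made up. A row lasts 1/8 s, in which the tool goes at most 62.5 mm and 10.7 degrees, less where a joint would pass 70% of its speed; a pose out of reach is approached as far as the arm can. A call is refused whole if a number of a shift passes 1 or a number of a turn 1, either way. A call with a gripper value outside its range is refused whole. The fingers move at their own pace and stop on an object; the grip force is fixed at half the most. Time passes only in rows, so rows that do not move let the fingers close, or fill a call up. It gives the time, the measured TCP pose, the force, the opening and the grip force at its end, in the units of the state.
- env.state(): the state, without advancing time (a new reading comes with each control period).
- eyes.read_camera(name): name is "scene" or "top" or "wrist"; returns a dict with "pixels" (420x560x3 uint8, red, green, blue), "fx", "fy", "cx", "cy" (pixels), "distortion" ([k1, k2, p1, p2, k3] as OpenCV has them; the pictures are not rectified), "extrinsics" (4x4, takes a point from world to camera coordinates). Camera axes: x right, y down, z forward; pixel columns grow to the right and rows downward; lengths in mm; the calibration is good to about 2 mm. A picture is of the moment at which its call begins. There is no depth.
- env.job_done(): hands the job in; it is judged then, once.
Trained networks look in a picture, given as the dict that the camera call returned (one of the last four; its "shot" number tells which), for a name from the list of things; names that differ only in an ending like _2 or _b are one class to them, and where a whole thing is asked for, a point or a joint stands for the part that bears it (a point fixed in the world has none). Each returns a list of dicts, best first, with "score" (0 to 1); they miss things now and then, are a little off and sometimes report something else, mostly with a low value. They report only what shows in the picture. A call takes as long as a camera call. They do not tell look-alikes from the thing itself.
- eyes.boxes_of(name, picture): "centre" ([row, column] in pixels, amid what is visible of it).
- eyes.cut_out(name, picture): "mask" (420x560 bool, what is visible of it) and "centre" ([row, column] in pixels, amid what is visible of it).
- eyes.spot_point(name, picture): "centre" ([row, column] in pixels: a listed point, or the origin of a listed thing).
The state is a dict: "t": time; "joints": joint angles; "qvel": joint speeds; "tau": joint torques, N m; "eef_pos": TCP position; "tcp_rot": TCP orientation; "ft_force": force on the tool from outside, world axes, zero at the start; "moment": the same for the moment, N m; "opening": opening from 0.0 (shut) to 1.0 (fully open); "grip_force": force on a finger pad.
Only numpy, scipy, OpenCV 4.12 (cv2) and the standard library are available. Lean on these libraries where they do the work, as an engineer would, in place of code of your own. Each camera call takes 0.05 s, during which the arm holds its last target. There are 200 camera calls.

### The job

First turn the dial on the stencil printer anticlockwise back to its zero stop, so the end stop is fully home. Then take the longer of the two board carriers off the mat, lay it flat on the printer's platen and push it snugly into the corner, its long side against both locating pins and its end against the end stop, and finish while still holding it pressed against both, so that I can tighten the clamps. Leave everything else on the bench where it is.

Things in the scene. Friction and masses are not known exactly. Their poses are not given: they have to be found in the camera images.
- printer: Manual stencil printer fixed to the bench: base 240 (x) by 345 (y) mm, aluminium platen with its flat top 36 mm above the bench (x -100 to 100, y -145 to 115 mm). Origin: on the bench, under the middle of the base in x. x points to the hinged far edge, y to the dial. Beyond x = 95 mm the opened stencil frame rises from 60 to 90 mm. Toe clamps: x -93 to -47, y -17 to 77 mm, 56 mm high.
- nest (a point): Point on the platen's top, at (25, 30, 36) mm in the printer's frame, with the printer's axes: the underside centre of the long carrier when fully seated, its +x long side on both pins, its +y end on the homed end stop, its long axis along the printer's y (either end first).
- pins: Two fixed steel locating pins, 8 mm in diameter, 9 mm high above the platen, axes at (57, -15) and (57, 75) mm in the printer's frame; they touch the carrier's side at x = 53 mm. Between them 82 mm are free for a finger, and behind them the platen is free up to the hinge blocks at x = 95 mm. Origin and axes are the printer's.
- end_stop: Sliding steel end stop, 28 mm wide (x), 8.5 mm high above the platen, moved by the dial. Origin: on the platen's top at the middle of its contact face, which looks to the printer's -y. With the dial at zero it is at (25, 95, 36) mm in the printer's frame, and 2.5 mm farther to -y for each radian of the dial. At zero it rests on a hard stop.
- dial_grip (a point): Point on the dial's vertical axis, (25, 153, 61.5) mm in the printer's frame, in the middle of the grip bar; it has the printer's axes and does not turn. Dial: disc 52 mm across, top 52 mm above the bench; on it a black bar 44 mm long, 10 mm thick, from 52 to 70 mm above the bench. At zero the bar lies along the printer's y, its white pointer line looking to -y, to the end stop.
- dial (a joint): Angle of the dial in rad: 0 at its hard zero stop, growing clockwise seen from above, to 1.6 at most (starts between 0.6 and 1.3). Turn it anticlockwise (+z) by this angle to zero it. About 0.05 N m of friction; it stays where it is left.
- pallet_long: The longer board carrier (the one to load): a dark flat fibreboard block 56 (x) by 130 (y) by 14 (z) mm with a green board let into its top, about 0.16 kg (varies), friction on platen and stops about 0.6 (varies). Origin: centre of its underside. It lies on the mat (4 mm thick) in one of two places. It can be gripped across its 56 mm width from above.
- pallet_short: The other, shorter carrier, same look and section, 56 by 85 by 14 mm. Origin: centre of its underside. Lies on the mat in the other place; stays there.
- cutters: Side cutters with green handles, about 120 mm long, 17 mm high, lying along their own x on the mat's far end. Origin: on the mat, under their middle. Bystander.
- flux_bottle: Small amber bottle, 25 mm in diameter, 65 mm high, standing at the right edge of the mat. Origin: centre of its underside. Bystander.
- solder_spool: Solder spool, 62 mm in diameter, 35 mm high, on the bench right of the mat. Origin: centre of its underside. Bystander.
- screwdriver: Screwdriver, 200 mm long, 26 mm thick at the handle, lying along its own x on the bench right of the mat. Origin: under its middle. Bystander.
- paste_jar: Jar of solder paste, 66 mm in diameter, 62 mm high, on the bench left of the printer, level with the dial. Origin: centre of its underside. Bystander.
- squeegee: Squeegee with a wooden grip, 160 mm long along its own y, 23 mm high, on the bench left of the printer's front. Origin: centre of its underside. Bystander.
Things that resemble listed ones, but are neither listed nor needed, are in the scene too. Leave any orange or pink look-alike of the pallet_long alone.

How it is judged:
By the outcome, as a careful person would: the job done as asked, in the order asked, and still so for the second after the job is handed in, while the arm keeps its last pose, push and grip.
It also fails if it takes over 64 s, if anything falls off the work surface, if the arm or the gripper's body presses on something with over 40 N, if the wrist force passes 120 N, or if a joint passes its speed limit or range.

## Working session

There is one attempt and no reset: what is moved stays moved. The work goes in short steps, Python scripts to look and compute and a shell command to move; the robot and the scene stay as the last step left them, time stands still between calls to the robot, and variables do not carry over. Pictures are saved under pics/ and viewed, at most 10 in all, crops included, and the job is handed in when it is done.

```bash
ls; mkdir -p pics; cat > h.py <<'E'
import numpy as np, cv2
from cell import env, eyes
def ray(p,rc):
    K=np.array([[p['fx'],0,p['cx']],[0,p['fy'],p['cy']],[0,0,1]]);D=np.array(p['distortion'],float)
    u=cv2.undistortPoints(np.array([[[rc[1],rc[0]]]],float),K,D)[0,0]
    E=np.array(p['extrinsics']);R=E[:3,:3];t=E[:3,3]
    return -R.T@t, R.T@np.array([u[0],u[1],1])
def onz(p,rc,z):
    o,d=ray(p,rc); return o+d*(z-o[2])/d[2]
def proj(p,X):
    K=np.array([[p['fx'],0,p['cx']],[0,p['fy'],p['cy']],[0,0,1]]);E=np.array(p['extrinsics'])
    q,_=cv2.projectPoints(np.array(X,float).reshape(-1,3),cv2.Rodrigues(E[:3,:3])[0],E[:3,3],K,np.array(p['distortion'],float))
    return q[:,0,::-1]
def save(p,n): cv2.imwrite('pics/'+n+'.png',p['pixels'][:,:,::-1])
E
python3 - <<'E'
from h import *
np.set_printoptions(precision=1,suppress=True)
print(env.state(),env.pinch_z)
for c in ['scene','top','wrist']:
    p=eyes.read_camera(c); save(p,c+'0')
    print(c,ray(p,(210,280)))
    for n,z in [('printer',0),('nest',36),('end_stop',36),('dial_grip',61.5),('pallet_long',4),('pallet_short',4),('pins',0)]:
        for r in eyes.spot_point(n,p)[:3]: print(n,round(r['score'],2),np.array(r['centre']),onz(p,r['centre'],z))
E
```

```text
pics
{'t': 0.0, 'joints': array([ 1.1,  0.5,  1.6,  0. ,  1.1, -0.1]), 'qvel': array([ 0.,  0., -0.,  0.,  0., -0.]), 'tau': array([  0. , -61.3, -25.8,   0.1,   0. ,  -0. ]), 'eef_pos': array([244.2, 575. , 187.7]), 'tcp_rot': array([-3.1, -0. ,  2.7]), 'ft_force': array([-0.2,  0. , -0.1]), 'moment': array([-0. ,  0.1,  0. ]), 'grip_force': 0.0, 'opening': 1.000009660549173} -18.8
scene (array([1455.3, -551. ,  826.8]), array([-0.7,  0.4, -0.6]))
printer 0.8 [231.9 332.6] [548.2 110.7   0. ]
nest 0.84 [225.1 346.6] [579.  138.1  36. ]
end_stop 0.51 [222.1 368.4] [597.7 205.3  36. ]
end_stop 0.29 [198.8 397.6] [536.7 370.2  36. ]
end_stop 0.19 [277.3 198.7] [ 586.9 -333.1   36. ]
dial_grip 0.84 [208.8 384.1] [591.4 266.5  61.5]
pallet_long 0.73 [221.  138.9] [ 208.8 -403.1    4. ]
pallet_long 0.72 [186.7 305.8] [279.9 174.1   4. ]
pallet_long 0.7 [247.8 180.9] [ 405.4 -327.6    4. ]
pallet_short 0.56 [276.2 199.3] [ 548.4 -321.4    4. ]
pins 0.22 [210.5 382.3] [527.1 320.5   0. ]
top (array([ 370.2,  -13.5, 1605.6]), array([ 0., -0., -1.]))
printer 0.82 [164.3 239.8] [561.1 108.3   0. ]
nest 0.7 [154.3 229.7] [585.3 135.8  36. ]
dial_grip 0.89 [147.5 185. ] [598.5 262.   61.5]
pallet_long 0.83 [212.7 385.8] [ 427.1 -328.4    4. ]
pallet_long 0.66 [253.2 217.7] [296.4 165.9   4. ]
pallet_long 0.65 [284.2 409.5] [ 217.1 -402.3    4. ]
pallet_short 0.96 [174.1 385.7] [ 542.1 -326.6    4. ]
wrist (array([178.8, 603.4, 385.9]), array([ 0.2, -0.1, -1. ]))
```

View pics/top0.png

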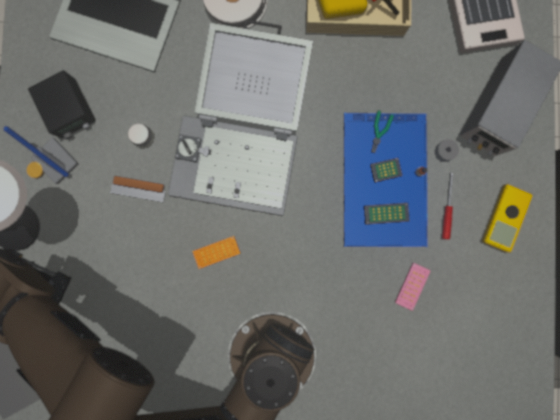

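View pics/scene0.png

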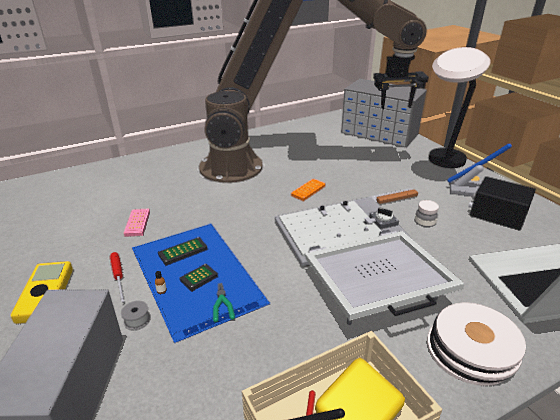

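The top view shows the long carrier at about pixel (213,386) on the mat, the short one at (170,386), and the printer around (160,240) with its dial at (148,187). The orange (252,216) and pink (286,413) blocks are look-alikes, so I'll leave them alone. Next I'll go above the dial.

```bash
cat >> h.py <<'E'
from scipy.spatial.transform import Rotation as Ro
def toolR(s=None):
    s=s or env.state(); return Ro.from_euler('xyz',s['tcp_rot']).as_matrix()
def plan(target,yaw,n):
    s=env.state();R=toolR(s);y0=s['tcp_rot'][2];d=(np.array(target)-s['eef_pos'])/n
    dy=(yaw-y0+np.pi)%(2*np.pi)-np.pi; tu=-np.degrees(dy)/n/5
    print('from',np.round(s['eef_pos'],1),'rot',np.round(s['tcp_rot'],4),'turn/row',round(tu,3))
    for k in range(n):
        v=Ro.from_euler('z',dy*k/n).as_matrix()@R
        print(np.round(v.T@d/60,3).tolist(),round(tu,3))
E
python3 -c "
from h import *
plan((600,200,260),0.8,22)"
```

```text
from [244.4 575.3 188.4] rot [ 3.1415 -0.      2.7398] turn/row 1.01
[-0.359, -0.156, -0.054] 1.01
[-0.371, -0.124, -0.054] 1.01
[-0.381, -0.091, -0.054] 1.01
[-0.387, -0.057, -0.054] 1.01
[-0.391, -0.023, -0.054] 1.01
[-0.391, 0.012, -0.054] 1.01
[-0.389, 0.046, -0.054] 1.01
[-0.383, 0.08, -0.054] 1.01
[-0.375, 0.114, -0.054] 1.01
[-0.363, 0.146, -0.054] 1.01
[-0.349, 0.178, -0.054] 1.01
[-0.332, 0.208, -0.054] 1.01
[-0.312, 0.236, -0.054] 1.01
[-0.29, 0.263, -0.054] 1.01
[-0.266, 0.287, -0.054] 1.01
[-0.24, 0.31, -0.054] 1.01
[-0.212, 0.33, -0.054] 1.01
[-0.182, 0.347, -0.054] 1.01
[-0.15, 0.362, -0.054] 1.01
[-0.118, 0.373, -0.054] 1.01
[-0.085, 0.382, -0.054] 1.01
[-0.051, 0.388, -0.054] 1.01
```

```bash
python3 -m inch '[[[-0.39,-0.17,-0.06],1,-1],[[-0.4,-0.13,-0.06],1,-1],[[-0.41,-0.1,-0.06],1,-1],[[-0.42,-0.06,-0.06],1,-1],[[-0.43,-0.02,-0.06],1,-1],[[-0.43,0.01,-0.06],1,-1],[[-0.43,0.05,-0.06],1,-1],[[-0.42,0.09,-0.06],1,-1],[[-0.41,0.12,-0.06],1,-1],[[-0.4,0.16,-0.06],1,-1]]' && python3 -m inch '[[[-0.38,0.2,-0.06],1,-1],[[-0.36,0.23,-0.06],1,-1],[[-0.34,0.26,-0.06],1,-1],[[-0.32,0.29,-0.06],1,-1],[[-0.29,0.32,-0.06],1,-1],[[-0.26,0.34,-0.06],1,-1],[[-0.23,0.36,-0.06],1,-1],[[-0.2,0.38,-0.06],1,-1],[[-0.17,0.4,-0.06],1,-1],[[-0.13,0.41,-0.06],1,-1]]'
python3 - <<'E'
from h import *
np.set_printoptions(precision=1,suppress=True)
p=eyes.read_camera('wrist'); save(p,'w1')
print(env.state()['joints'])
for n,z in [('printer',0),('nest',36),('end_stop',36),('dial_grip',61.5)]:
    for r in eyes.spot_point(n,p)[:2]: print(n,round(r['score'],2),np.array(r['centre']),onz(p,r['centre'],z))
E
```

```text
t: 2.45
eef_pos: [422.1, 389.2, 224.5]
tcp_rot: [3.141, -0.0, 1.864]
ft_force: [-0.6, 0.3, 0.2]
opening: 1.003
grip_force: 0.0
t: 3.7
eef_pos: [602.5, 205.0, 260.5]
tcp_rot: [-3.142, -0.0, 0.992]
ft_force: [-0.2, 0.8, -0.3]
opening: 0.997
grip_force: 0.0
[ 0.2  0.5  1.4 -0.   1.3  0.8]
printer 0.66 [246.7 287.7] [557.3 110.6   0. ]
nest 0.77 [229.6 293.4] [582.1 137.8  36. ]
nest 0.65 [137.3 249.9] [600.4 260.1  36. ]
end_stop 0.8 [181.6 269.8] [591.  204.1  36. ]
end_stop 0.31 [229.9 297.4] [586.1 134.7  36. ]
dial_grip 0.78 [137.1 252.1] [605.1 259.3  61.5]
```

View pics/w1.png

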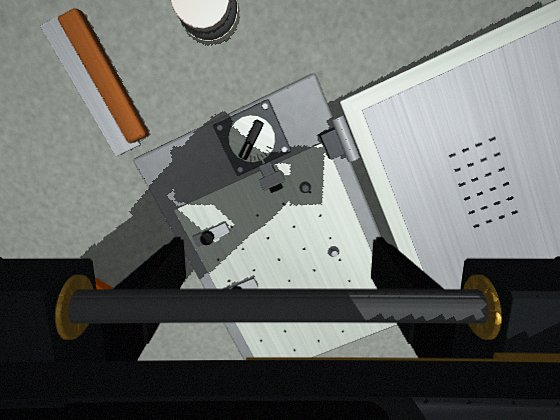

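The wrist view shows the dial bar from (122,260) to (157,243), the end stop near (181,270), pins at (187,306) and (252,333), and clamps at (235,208) and (283,240). I'll fit the printer frame from these.

```bash
python3 - <<'E'
from h import *
np.set_printoptions(precision=1,suppress=True)
p=eyes.read_camera('wrist')
im=p['pixels'][100:290,190:350,::-1]; cv2.imwrite('pics/w1c.png',cv2.resize(im,None,fx=3.1,fy=3.1,interpolation=cv2.INTER_CUBIC))
a=onz(p,(187,306),43);b=onz(p,(252,333),43);print(a,b,a-b,np.linalg.norm(a-b))
for q in [(122,260),(157,243)]: print(onz(p,q,70))
for q in [(75,317),(158,135)]: print(onz(p,q,34))
g=cv2.cvtColor(p['pixels'],cv2.COLOR_RGB2GRAY)
m=np.zeros_like(g);cv2.circle(m,(252,139),22,255,-1)
E
```

```text
[623.  177.5  43. ] [607.8  89.7  43. ] [15.2 87.8  0. ] 89.11629708959035
[620.2 268.8  70. ]
[584.5 248.3  70. ]
[699.6 276.7  34. ]
[472.1 314.4  34. ]
```

View pics/w1c.png

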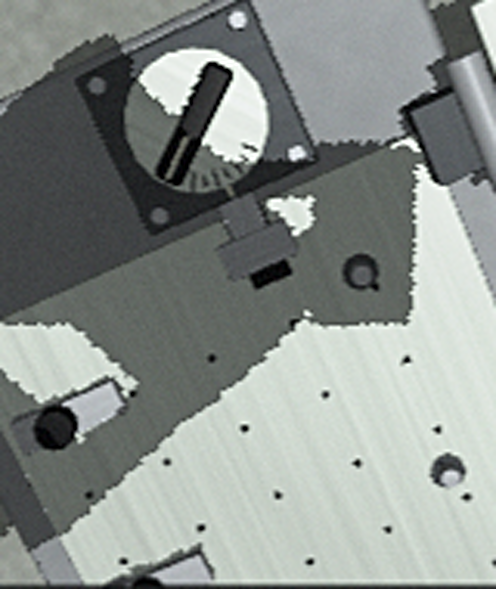

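```bash
python3 -c "
from h import *
plan((604,259.5,90),0.522,10)"
```

```text
from [601.4 206.2 260.2] rot [-3.1412  0.      0.996 ] turn/row 0.543
[0.077, -0.045, 0.284] 0.543
[0.075, -0.048, 0.284] 0.543
[0.072, -0.052, 0.284] 0.543
[0.07, -0.055, 0.284] 0.543
[0.067, -0.058, 0.284] 0.543
[0.064, -0.061, 0.284] 0.543
[0.061, -0.064, 0.284] 0.543
[0.058, -0.067, 0.284] 0.543
[0.055, -0.07, 0.284] 0.543
[0.052, -0.072, 0.284] 0.543
```

```bash
python3 -m inch '[[[0.08,-0.05,0.28],0.54,-0.3],[[0.08,-0.05,0.28],0.54,-0.3],[[0.07,-0.05,0.28],0.54,-0.3],[[0.07,-0.06,0.28],0.54,-0.3],[[0.07,-0.06,0.28],0.54,-0.3],[[0.06,-0.06,0.28],0.54,-0.3],[[0.06,-0.06,0.28],0.54,-0.3],[[0.06,-0.07,0.28],0.54,-0.3],[[0.05,-0.07,0.28],0.54,-0.3],[[0.05,-0.07,0.28],0.54,-0.3]]'
python3 - <<'E'
from h import *
np.set_printoptions(precision=2,suppress=True)
p=eyes.read_camera('wrist'); save(p,'w2')
s=env.state();print(s['eef_pos'],s['tcp_rot'])
for r in eyes.spot_point('dial_grip',p)[:2]: print(round(r['score'],2),np.array(r['centre']),onz(p,r['centre'],61.5))
E
```

```text
t: 5.25
eef_pos: [603.5, 260.2, 91.9]
tcp_rot: [-3.141, -0.0, 0.524]
ft_force: [-0.1, 0.3, -1.2]
opening: 0.651
grip_force: 0.0
[602.52 260.38  89.7 ] [-3.14  0.    0.52]
0.71 [226.9 281.4] [603.43 257.38  61.5 ]
```

View pics/w2.png

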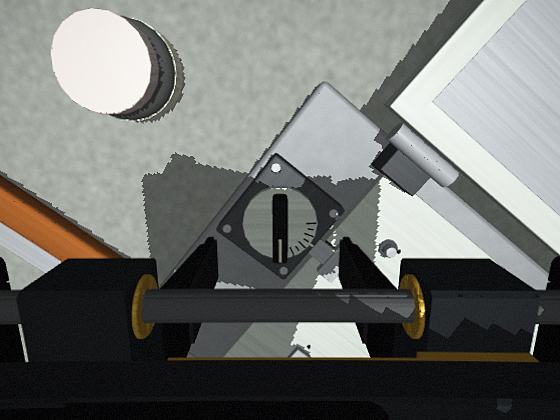

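The bar is now vertical in the wrist view, centred at (229,280) between the fingers. I'll go down and close.

```bash
python3 -m inch '[[[0,0,0.2],0,-0.3],[[0,0,0.2],0,-0.3],[[0,0,0.17],0,-0.3],[[0,0,0],0,1],[[0,0,0],0,1],[[0,0,0],0,1],[[0,0,0],0,1],[[0,0,0],0,1],[[0,0,0],0,1],[[0,0,0],0,1]]'
python3 -c "
from h import *
print(env.state())"
```

```text
t: 6.6
eef_pos: [604.1, 259.2, 58.2]
tcp_rot: [-3.142, -0.0, 0.523]
ft_force: [0.2, 0.2, 0.6]
opening: 0.013
grip_force: 0.0
{'t': 6.6, 'joints': array([3.04919371e-01, 6.76855480e-01, 1.59419194e+00, 7.69837586e-05,
       8.70401988e-01, 1.35242926e+00]), 'qvel': array([ 0.00111397,  0.00086465, -0.00101954,  0.00045232,  0.00095448,
        0.0014815 ]), 'tau': array([ 1.07316158e-03, -6.86395168e+01, -2.15825164e+01,  4.06335073e-02,
       -7.23227765e-02,  3.34573235e-05]), 'eef_pos': array([604.12944106, 259.24574041,  58.16154946]), 'tcp_rot': array([-3.14156621e+00, -1.52589963e-04,  5.23236827e-01]), 'ft_force': array([0.21913742, 0.22264257, 0.59037119]), 'moment': array([-0.09620193,  0.15581304, -0.01630505]), 'grip_force': 0.0, 'opening': 0.013111681019117711}
```

```bash
python3 - <<'E'
from h import *
np.set_printoptions(precision=2,suppress=True)
p=eyes.read_camera('wrist')
im=np.vstack([p['pixels'][150:330,150:410]]); A=cv2.resize(im,(780,540))
cv2.imwrite('pics/w3.png',A[:,:,::-1])
s=env.state(); print(proj(p,[s['eef_pos'],s['eef_pos']+[0,0,19]]))
for c in ['top','scene']:
    q=eyes.read_camera(c)
    for r in eyes.spot_point('dial_grip',q)[:1]: print(c,round(r['score'],2),np.array(r['centre']),onz(q,r['centre'],61.5))
E
```

```text
[[240.53 277.78]
 [252.75 277.8 ]]
top 0.72 [146.4 183. ] [601.51 267.83  61.5 ]
scene 0.91 [209.8 382.2] [592.97 257.9   61.5 ]
```

View pics/w3.png

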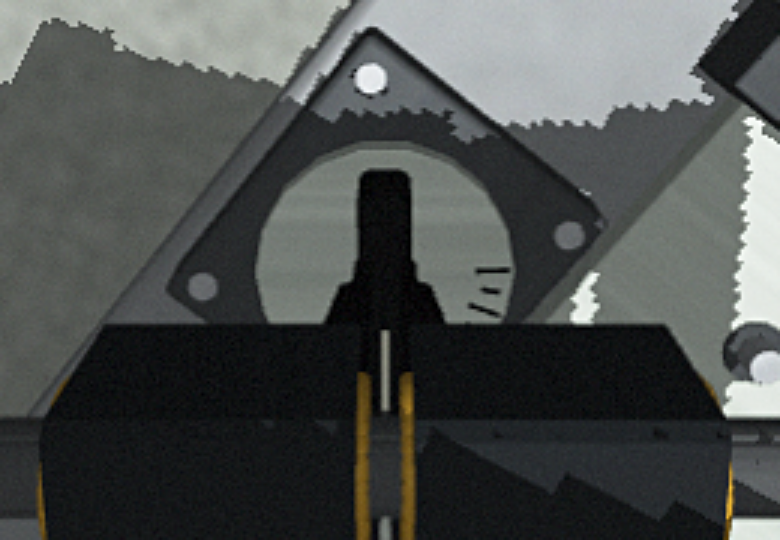

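The reading says shut (0.013), but the picture seems to show the tips straddling the bar around (285,385) in the crop. A small test turn will show which is right.

```bash
python3 -m inch '[[[0,0,0],-0.5,1],[[0,0,0],-0.5,1],[[0,0,0],-0.5,1],[[0,0,0],-0.5,1],[[0,0,0],-0.5,1],[[0,0,0],-0.5,1],[[0,0,0],0,1],[[0,0,0],0,1],[[0,0,0],0,1],[[0,0,0],0,1]]'
python3 - <<'E'
from h import *
np.set_printoptions(precision=2,suppress=True)
s=env.state();print(s['moment'],s['tcp_rot'],s['eef_pos'])
p=eyes.read_camera('wrist')
im=p['pixels'][150:330,150:410]; A=cv2.resize(im,(780,540))
cv2.imwrite('pics/w4.png',A[:,:,::-1])
E
```

```text
t: 8.1
eef_pos: [604.1, 259.2, 58.1]
tcp_rot: [-3.142, -0.0, 0.785]
ft_force: [-0.3, -0.0, 0.1]
opening: 0.004
grip_force: 0.0
[-0.1   0.17  0.  ] [-3.14 -0.    0.78] [604.08 259.22  58.14]
```

View pics/w4.png

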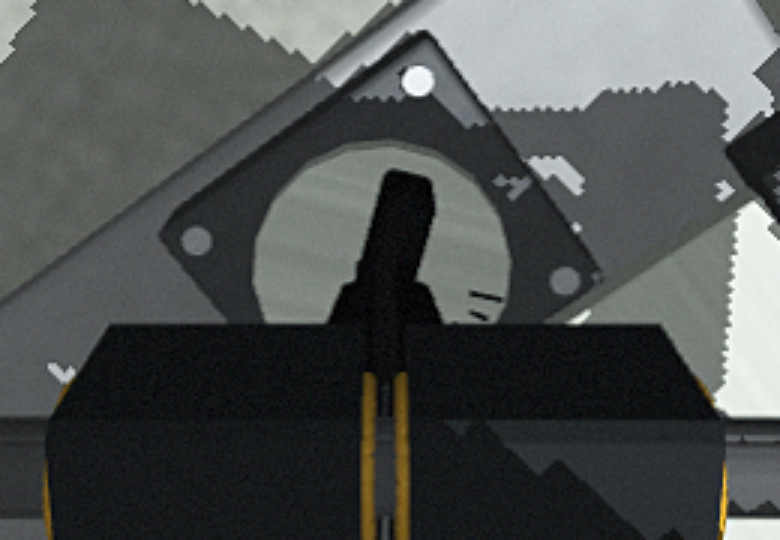

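The bar didn't follow the tool: it stays tilted in the picture while the fingers turned. So the tips must be above it. I'll check from the other cameras.

```bash
python3 - <<'E'
from h import *
np.set_printoptions(precision=1,suppress=True)
s=env.state();T=s['eef_pos']
out=[]
for c in ['scene','top']:
    q=eyes.read_camera(c); uv=proj(q,[T,T+[0,0,19],[604,259.5,70]]);print(c,uv)
    r,k=np.round(uv[0]).astype(int); w=q['pixels'][r-42:r+28,k-40:k+40].copy()
    out.append(cv2.resize(w,(400,350),interpolation=cv2.INTER_CUBIC)); print('crop origin',r-42,k-40,'x5')
cv2.imwrite('pics/s5.png',np.hstack(out)[:,:,::-1])
E
```

```text
scene [[212.4 384.8]
 [207.2 385.5]
 [209.1 385.3]]
crop origin 170 345 x5
top [[145.7 186.2]
 [144.7 185.1]
 [145.1 185.4]]
crop origin 104 146 x5
```

View pics/s5.png

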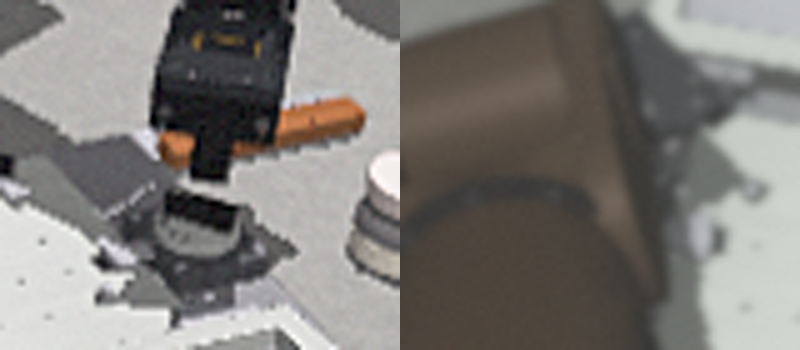

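In the scene crop the fingertips are at (180,210), clearly above the bar at (205,200). So the real tips are about 20 mm higher than the reported TCP. I'll open, turn back and go down about 20 mm more.

```bash
python3 -m inch '[[[0,0,-0.1],0.5,-0.3],[[0,0,0],0.5,-0.3],[[0,0,0],0.5,-0.3],[[0,0,0],0.5,-0.3],[[0,0,0],0.5,-0.3],[[0,0,0.1],0.5,-0.3],[[0,0,0.1],0,-0.3],[[0,0,0.1],0,-0.3],[[0,0,0.08],0,-0.3],[[0,0,0.05],0,-0.3]]' && python3 -m inch '[[[0,0,0],0,1],[[0,0,0],0,1],[[0,0,0],0,1],[[0,0,0],0,1],[[0,0,0],0,1],[[0,0,0],0,1],[[0,0,0],0,1],[[0,0,0],0,1],[[0,0,0],0,1],[[0,0,0],0,1]]'
```

```text
t: 9.5
eef_pos: [604.0, 259.2, 38.0]
tcp_rot: [-3.142, 0.0, 0.524]
ft_force: [-1.0, 0.4, -0.1]
opening: 0.652
grip_force: 0.0
t: 10.75
eef_pos: [604.1, 259.3, 38.4]
tcp_rot: [-3.142, -0.0, 0.523]
ft_force: [-1.0, -0.1, 1.8]
opening: 0.1
grip_force: 30.0
```

Gripped, with a 10 mm opening. Now I'll turn 50° anticlockwise.

```bash
python3 -m inch '[[[0,0,0],-1,1],[[0,0,0],-1,1],[[0,0,0],-1,1],[[0,0,0],-1,1],[[0,0,0],-1,1],[[0,0,0],-1,1],[[0,0,0],-1,1],[[0,0,0],-1,1],[[0,0,0],-1,1],[[0,0,0],0,1]]'; python3 -c "
from h import *
print(env.state()['moment'])"
```

```text
t: 12.0
eef_pos: [602.7, 260.3, 38.4]
tcp_rot: [-3.139, -0.0, 1.31]
ft_force: [-7.5, 7.5, 4.0]
opening: 0.097
grip_force: 30.0
[1.23740903 1.34932292 0.04721564]
```

```bash
python3 -m inch '[[[0,0,0],-0.5,1],[[0,0,0],-0.5,1],[[0,0,0],-0.3,1],[[0,0,0],-0.3,1],[[0,0,0],0,1],[[0,0,0],0,1],[[0,0,0],0,1],[[0,0,0],0,1],[[0,0,0],0,1],[[0,0,0],0,1]]'; python3 -c "
from h import *
print(env.state()['moment'])"
```

```text
t: 13.25
eef_pos: [602.4, 260.3, 38.4]
tcp_rot: [-3.138, -0.001, 1.447]
ft_force: [-7.7, 7.4, 4.0]
opening: 0.102
grip_force: 30.3
[ 1.29433084  1.60847489 -0.39839537]
```

The moment rose to -0.4 N m, so the dial is at its stop. I'll release and rise, then verify and measure the printer pose.

```bash
python3 -m inch '[[[0,0,0],0.2,-0.4],[[0,0,0],0,-0.4],[[0,0,0],0,-0.4],[[0,0,0],0,-0.4],[[0,0,-0.4],0,-0.4],[[0,0,-0.6],0,-0.4],[[0,-0.1,-0.8],0,-0.4],[[-0.8,-0.1,-0.8],0,-0.4],[[-0.8,0,-0.8],0,-0.4],[[-0.8,0,-0.4],0,-0.4]]'
python3 - <<'E'
from h import *
np.set_printoptions(precision=1,suppress=True)
p=eyes.read_camera('wrist')
for n,z in [('nest',36),('end_stop',36),('dial_grip',61.5)]:
    for r in eyes.spot_point(n,p)[:2]: print(n,round(r['score'],2),np.array(r['centre']),onz(p,r['centre'],z))
q=eyes.read_camera('top');save(q,'top6')
T=q['pixels'][160:250,340:440]
W=p['pixels'].copy()
A=np.zeros((600,800,3),np.uint8);A[:420,:560]=W;A[420:600,560:760]=cv2.resize(T,(200,180));A[:180,560:800]=0
cv2.imwrite('pics/w6.png',A[:,:,::-1])
p=eyes.read_camera('wrist')
E
```

```text
t: 14.5
eef_pos: [573.8, 124.8, 261.0]
tcp_rot: [3.139, -0.001, 1.431]
ft_force: [0.4, 0.2, 0.5]
opening: 0.699
grip_force: 0.0
nest 0.81 [166.1 287. ] [587.3 134.3  36. ]
end_stop 0.69 [106.1 284.1] [593.1 202.4  36. ]
end_stop 0.34 [ 47.1 288.9] [606.5 262.4  36. ]
dial_grip 0.64 [ 48.1 287.2] [603.3 257.7  61.5]
```

View pics/w6.png

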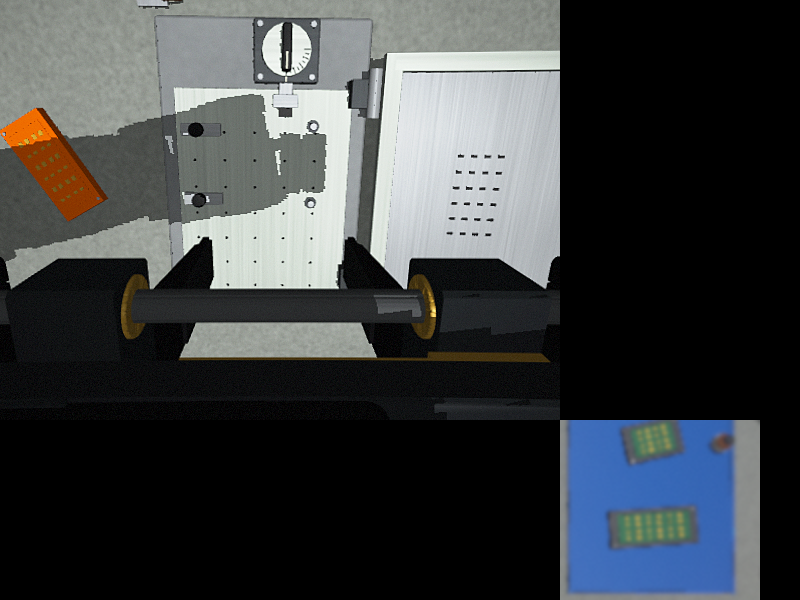

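The dial bar now lies along the printer's y, from (24,288) to (71,285), with its pointer towards the end stop. Pins are at (127,313) and (203,310), and the inner finger tips at (238,208) and (238,350). I'll estimate the tip height bias from the tips, then work out the poses.

```bash
python3 - <<'E'
from h import *
np.set_printoptions(precision=1,suppress=True)
p=eyes.read_camera('wrist'); print(p['fx'])
s=env.state(); print(s['eef_pos'],s['opening'])
for z in [240,250,260,270,280,290]:
    a=onz(p,(238,208),z);b=onz(p,(238,350),z); print(z,np.linalg.norm(a-b),toolR(s).T@((a+b)/2-s['eef_pos']))
a=onz(p,(127,313),44);b=onz(p,(203,310),44);d=a-b;print(a,b,np.linalg.norm(d))
ps=0.5*(a+b); yaw=np.arctan2(-d[0],d[1]);print('yaw',np.degrees(yaw))
ux=np.array([np.cos(yaw),np.sin(yaw)]);uy=np.array([-ux[1],ux[0]])
print('nest',ps[:2]-32*ux,'dial',ps[:2]-32*ux+123*uy)
q=eyes.read_camera('top')
for n in ['pallet_long','pallet_short']:
    for r in eyes.cut_out(n,q)[:4]:
        m=r['mask'].astype(np.uint8);c=max(cv2.findContours(m,0,2)[0],key=cv2.contourArea)
        R=cv2.minAreaRect(c);B=cv2.boxPoints(R)
        W=np.array([onz(q,(v,u),18)[:2] for u,v in B])
        print(n,round(r['score'],2),W.mean(0),W.tolist(),np.linalg.norm(W[1]-W[0]),np.linalg.norm(W[2]-W[1]))
E
```

```text
357.9168406442042
[573.5 126.7 257.6] 0.6956681875880822
240 90.26634549178544 [-5.3  1.2 17.6]
250 86.07492489539905 [-1.7  1.1  7.6]
260 81.88350429901257 [ 1.8  1.1 -2.4]
270 77.6920837026263 [  5.4   1.  -12.4]
280 73.50066310623983 [  8.9   1.  -22.4]
290 69.30924250985346 [ 12.5   0.9 -32.4]
[620.8 177.   44. ] [607.3  90.3  44. ] 87.75073037295427
yaw -8.860846706315055
nest [582.4 138.6] dial [601.3 260.2]
pallet_long 0.97 [ 211.9 -407.7] [[165.01365550899098, -355.42440019691554], [281.5574005378329, -407.9284906384534], [258.79911117154313, -460.02939877121463], [142.22972146424956, -407.28217747602395]] 127.82458299732843 56.85458964004755
pallet_short 0.61 [ 554.9 -323.7] [[572.4983822881694, -274.7550017039519], [593.5689598093128, -359.2978744798872], [537.2156274879903, -372.5366547106987], [516.3310712447299, -288.1053536486803]] 87.12902257160063 57.887506127981815
pallet_short 0.34 [481.2 403.7] [[467.47396972173834, 487.23927608926977], [519.6029019415724, 479.9666822631064], [494.76136824719975, 320.0819085345348], [442.8172294705912, 327.5922316230387]] 52.633793282836905 161.80309844537956
```

```bash
python3 -c "
from h import *
plan((427,-388,258),1.571,10)" | sed -n '1p;2p;6p;11p'
```

```text
from [573.6 126.7 257.7] rot [-3.1404e+00  2.0000e-04  1.4319e+00] turn/row -0.159
[-0.883, -0.123, -0.0] -0.159
[-0.875, -0.172, -0.0] -0.159
[-0.861, -0.233, 0.0] -0.159
```

```bash
python3 -m inch '[[[-0.88,-0.13,0],-0.16,-1],[[-0.88,-0.14,0],-0.16,-1],[[-0.88,-0.15,0],-0.16,-1],[[-0.88,-0.16,0],-0.16,-1],[[-0.87,-0.17,0],-0.16,-1],[[-0.87,-0.18,0],-0.16,-1],[[-0.87,-0.2,0],-0.16,-1],[[-0.86,-0.21,0],-0.16,-1],[[-0.86,-0.22,0],-0.16,-1],[[-0.86,-0.23,0],-0.16,-1]]'
python3 - <<'E'
from h import *
np.set_printoptions(precision=2,suppress=True)
p=eyes.read_camera('wrist');p=eyes.read_camera('wrist');save(p,'w7');s=env.state();print(s['eef_pos'],s['tcp_rot'])
for n in ['pallet_long','pallet_short']:
    for r in eyes.spot_point(n,p)[:2]: print(n,round(r['score'],2),np.array(r['centre']),onz(p,r['centre'],4))
    for r in eyes.cut_out(n,p)[:2]:
        m=r['mask'].astype(np.uint8);c=max(cv2.findContours(m,0,2)[0],key=cv2.contourArea)
        B=cv2.boxPoints(cv2.minAreaRect(c)); W=np.array([onz(p,(v,u),18)[:2] for u,v in B])
        print(n,round(r['score'],2),B.tolist(),W.mean(0),np.linalg.norm(W[1]-W[0]),np.linalg.norm(W[2]-W[1]),W.tolist())
E
```

```text
t: 16.25
eef_pos: [425.9, -388.5, 258.2]
tcp_rot: [-3.141, -0.0, 1.572]
ft_force: [0.2, -0.1, 0.8]
opening: 1.001
grip_force: 0.0
[ 425.11 -390.89  257.48] [-3.14 -0.    1.57]
pallet_long 0.97 [183.4 116.3] [ 219.02 -409.23    4.  ]
pallet_long 0.9 [116.5 278.8] [ 426.03 -326.37    4.  ]
pallet_long 0.63 [[45.661170959472656, 183.19529724121094], [62.924705505371094, 140.82118225097656], [169.20941162109375, 184.1223602294922], [151.94586181640625, 226.49647521972656]] [ 215.71 -407.8 ] 58.86895070567457 132.3110628609222 [[139.88470043201784, -406.3557241718278], [168.72231265018058, -355.0337456563612], [290.2333421232755, -407.39104764734964], [263.9841340099023, -462.4152619272328]]
pallet_long 0.58 [[249.7541046142578, 61.29508972167969], [299.2541198730469, 56.79508972167969], [309.57379150390625, 170.31146240234375], [260.0737609863281, 174.81146240234375]] [ 427.22 -328.2 ] 56.313274902401844 129.9771730073096 [[393.0365061849698, -265.75334420653445], [449.15517682359956, -261.0757662022166], [463.8074571248286, -390.2244254478561], [402.88974181907173, -395.7472396573632]]
pallet_short 0.87 [115.2 385.9] [ 556.24 -325.22    4.  ]
pallet_short 0.87 [[355.10107421875, 82.81607055664062], [406.74560546875, 72.00674438476562], [422.38134765625, 146.71087646484375], [370.73681640625, 157.52020263671875]] [ 555.59 -325.85] 59.13526978309085 88.40430693823892 [[513.8949824224756, -288.9778253866319], [571.9494133439948, -277.7233514896661], [598.741775717983, -361.96995856467686], [537.7542306769011, -374.7201539828578]]
```

View pics/w7.png

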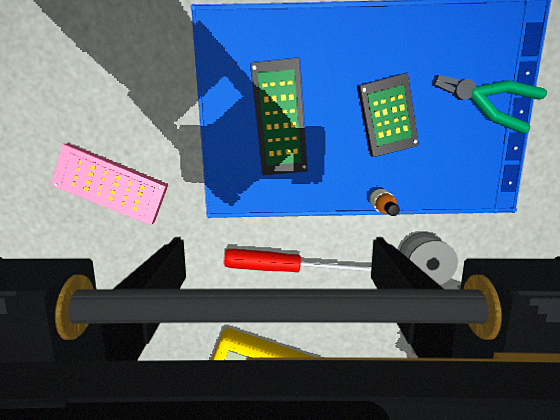

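The wrist view shows the long carrier at (116,279), clear of the short one at (114,389), the flux bottle at (201,385) and the pink look-alike on the left. Going down over the long one.

```bash
python3 -c "
from h import *
plan((426.7,-327.5,10),1.665,10)" | sed -n '1p;2p;6p;11p'
```

```text
from [ 426.6 -386.2  258.3] rot [-3.1413e+00 -7.0000e-04  1.5713e+00] turn/row -0.107
[0.098, 0.0, 0.414] -0.107
[0.097, 0.004, 0.414] -0.107
[0.097, 0.009, 0.414] -0.107
```

```bash
python3 -m inch '[[[0.2,0,0.3],-0.2,-1],[[0.2,0.01,0.4],-0.2,-1],[[0.2,0.01,0.5],-0.2,-1],[[0.2,0.02,0.5],-0.2,-1],[[0.2,0.02,0.6],-0.26,-1],[[0,0.02,0.6],0,-1],[[0,0,0.5],0,-1],[[0,0,0.4],0,-1],[[0,0,0.2],0,-1],[[0,0,0.1],0,-1]]'
python3 - <<'E'
from h import *
np.set_printoptions(precision=2,suppress=True)
s=[env.state()];p=eyes.read_camera('wrist');print(s[0]['eef_pos'],s[0]['tcp_rot'])
for r in eyes.spot_point('pallet_long',p)[:2]: print(round(r['score'],2),np.array(r['centre']),onz(p,r['centre'],4))
for r in eyes.cut_out('pallet_long',p)[:2]:
    m=r['mask'].astype(np.uint8);c=max(cv2.findContours(m,0,2)[0],key=cv2.contourArea)
    x=c[:,0,0];y=c[:,0,1];print(x.min(),x.max(),y.min(),y.max())
    for row in range(y.min()+10,y.max(),30):
        k=np.where(m[row])[0];a=onz(p,(row,k.min()),18);b=onz(p,(row,k.max()),18);print(row,k.min(),k.max(),toolR(s[0]).T@(a-s[0]['eef_pos']),toolR(s[0]).T@(b-s[0]['eef_pos']))
E
```

```text
t: 17.8
eef_pos: [429.3, -326.4, 12.4]
tcp_rot: [3.142, -0.0, 1.664]
ft_force: [-0.4, 0.4, -0.2]
opening: 0.996
grip_force: 0.0
[ 429.35 -326.41   12.44] [ 3.14 -0.    1.66]
0.56 [238.1 270.5] [ 425.47 -328.68    4.  ]
219 325 129 287
139 219 324 [ 58.4  -30.62  -5.56] [58.4  24.74 -5.56]
169 220 323 [ 42.51 -30.77  -5.56] [42.5  24.74 -5.56]
199 221 322 [ 25.9  -30.92  -5.56] [25.88 24.73 -5.56]
229 223 321 [  8.54 -30.49  -5.56] [ 8.51 24.71 -5.56]
259 225 320 [ -9.61 -30.04  -5.57] [-9.65 24.68 -5.56]
```

```bash
python3 -m inch '[[[0,-0.05,0],0,-1],[[0,0,0.1],0,-1],[[0,0,0.1],0,-1],[[0,0,0.1],0,-1],[[0,0,0.04],0,-1],[[0,0,0.03],0,-1],[[0,0,0.02],0,-1],[[0,0,0],0,-1],[[0,0,0],0,-1],[[0,0,0],0,-1]]'; python3 -m inch '[[[0,0,0.015],0,-1],[[0,0,0.015],0,-1],[[0,0,0.01],0,-1],[[0,0,0.01],0,-1],[[0,0,0],0,-1],[[0,0,0],0,-1],[[0,0,0],0,-1],[[0,0,0],0,-1],[[0,0,0],0,-1],[[0,0,0],0,-1]]'
```

```text
t: 19.2
eef_pos: [426.0, -327.3, -10.8]
tcp_rot: [3.141, 0.0, 1.663]
ft_force: [0.3, -0.1, -0.5]
opening: 1.0
grip_force: 0.0
t: 20.45
eef_pos: [426.0, -327.2, -13.9]
tcp_rot: [3.142, -0.0, 1.663]
ft_force: [-0.2, -1.2, 0.4]
opening: 0.998
grip_force: 0.0
```

```bash
python3 -m inch '[[[0,0,0.015],0,-1],[[0,0,0.015],0,-1],[[0,0,0],0,-1],[[0,0,0],0,1],[[0,0,0],0,1],[[0,0,0],0,1],[[0,0,0],0,1],[[0,0,0],0,1],[[0,0,0],0,1],[[0,0,0],0,1]]'
```

```text
t: 21.7
eef_pos: [426.0, -327.2, -15.7]
tcp_rot: [3.142, -0.0, 1.663]
ft_force: [-0.1, 0.2, 0.4]
opening: 0.581
grip_force: 30.0
```

Gripped at 55 mm. Lifting straight up first, then I'll travel to the printer.

```bash
python3 -m inch '[[[0,0,-0.05],0,1],[[0,0,-0.1],0,1],[[0,0,-0.2],0,1],[[0,0,-0.3],0,1],[[0,0,-0.4],0,1],[[0,0,-0.4],0,1],[[0,0,-0.3],0,1],[[0,0,-0.2],0,1],[[0,0,-0.05],0,1],[[0,0,0],0,1]]'
python3 -c "
from h import *
plan((569,125.5,100),1.408,16)" | sed -n '1p;2p;6p;10p;14p;17p'
```

```text
t: 22.95
eef_pos: [425.8, -327.1, 104.1]
tcp_rot: [-3.141, -0.0, 1.663]
ft_force: [-0.6, -0.2, -2.3]
opening: 0.589
grip_force: 30.0
from [ 425.8 -327.1  104.1] rot [-3.1415e+00 -3.0000e-04  1.6630e+00] turn/row 0.183
[0.456, 0.192, 0.004] 0.183
[0.467, 0.162, 0.004] 0.183
[0.476, 0.132, 0.004] 0.183
[0.484, 0.102, 0.004] 0.183
[0.488, 0.079, 0.004] 0.183
```

```bash
python3 -m inch '[[[0.3,0.13,0],0.1,1],[[0.45,0.19,0],0.18,1],[[0.46,0.18,0],0.18,1],[[0.46,0.18,0],0.18,1],[[0.47,0.17,0],0.18,1],[[0.47,0.16,0],0.18,1],[[0.47,0.15,0],0.18,1],[[0.47,0.15,0],0.18,1],[[0.47,0.14,0],0.18,1],[[0.48,0.13,0],0.18,1]]' && python3 -m inch '[[[0.48,0.12,0],0.18,1],[[0.48,0.12,0],0.18,1],[[0.48,0.11,0],0.18,1],[[0.48,0.1,0],0.18,1],[[0.48,0.09,0],0.18,1],[[0.49,0.09,0],0.18,1],[[0.3,0.05,0],0.12,1],[[0.2,0.03,0],0,1],[[0,0,0],0,1],[[0,0,0],0,1]]'
python3 - <<'E'
from h import *
np.set_printoptions(precision=2,suppress=True)
s=env.state();print(s['eef_pos'],s['tcp_rot'],s['ft_force'],s['opening'])
p=eyes.read_camera('wrist')
for n,z in [('nest',36),('end_stop',36),('dial_grip',61.5)]:
    for r in eyes.spot_point(n,p)[:2]: print(n,round(r['score'],2),np.array(r['centre']),onz(p,r['centre'],z))
plan((569,125.5,30),1.408,10)
E
```

```text
t: 24.2
eef_pos: [513.9, -53.7, 103.6]
tcp_rot: [-3.14, -0.0, 1.512]
ft_force: [-0.3, -0.3, -2.6]
opening: 0.586
grip_force: 30.0
t: 25.45
eef_pos: [577.6, 142.6, 104.1]
tcp_rot: [-3.141, 0.0, 1.408]
ft_force: [0.4, 0.2, -2.6]
opening: 0.584
grip_force: 30.0
[577.56 142.63 104.13] [-3.14  0.    1.41] [ 0.38  0.15 -2.64] 0.5835221862473937
end_stop 0.77 [129.4 286.9] [594.2 201.   36. ]
dial_grip 0.72 [ 35.3 290. ] [604.35 257.31  61.5 ]
from [577.8 142.7 104.4] rot [ 3.14 -0.    1.41] turn/row -0.001
[-0.031, -0.01, 0.124] -0.001
[-0.031, -0.01, 0.124] -0.001
[-0.031, -0.01, 0.124] -0.001
[-0.031, -0.01, 0.124] -0.001
[-0.031, -0.01, 0.124] -0.001
[-0.031, -0.01, 0.124] -0.001
[-0.031, -0.01, 0.124] -0.001
[-0.031, -0.01, 0.124] -0.001
[-0.031, -0.01, 0.124] -0.001
[-0.031, -0.01, 0.124] -0.001
```

```bash
python3 -m inch '[[[-0.08,-0.03,0],0,1],[[-0.1,-0.04,0],0,1],[[-0.1,-0.04,0.1],0,1],[[-0.04,0,0.2],0,1],[[0,0,0.3],0,1],[[0,0,0.3],0,1],[[0,0,0.2],0,1],[[0,0,0.12],0,1],[[0,0,0.05],0,1],[[0,0,0],0,1]]' && python3 -m inch '[[[0,0,0.05],0,1],[[0,0,0.03],0,1],[[0,0,0.02],0,1],[[0,0,0.02],0,1],[[0,0,0.01],0,1],[[0,0,0],0,1],[[0,0,0],0,1],[[0,0,0],0,1],[[0,0,0],0,1],[[0,0,0],0,1]]'
```

```text
t: 26.9
eef_pos: [568.3, 125.3, 28.3]
tcp_rot: [3.141, -0.0, 1.408]
ft_force: [0.7, 0.6, -1.7]
opening: 0.587
grip_force: 30.0
t: 28.15
eef_pos: [568.2, 125.3, 20.4]
tcp_rot: [3.142, -0.0, 1.408]
ft_force: [-0.5, -0.0, -1.5]
opening: 0.583
grip_force: 30.0
```

```bash
python3 -m inch '[[[0,0,0.02],0,1],[[0,0,0.02],0,1],[[0,0,0.01],0,1],[[0,0,0.01],0,1],[[0,0,0],0,1],[[0,0,0],0,1],[[0,0,0],0,1],[[0,0,0],0,1],[[0,0,0],0,1],[[0,0,0],0,1]]' && python3 -m inch '[[[0,0,0.01],0,1],[[0,0,0.01],0,1],[[0,0,0],0,1],[[0,0,0],0,1],[[0,0,0],0,1],[[0,0,0],0,1],[[0,0,0],0,1],[[0,0,0],0,1],[[0,0,0],0,1],[[0,0,0],0,1]]'
```

```text
t: 29.4
eef_pos: [568.2, 125.3, 16.8]
tcp_rot: [3.142, -0.0, 1.408]
ft_force: [0.0, 0.3, -1.7]
opening: 0.582
grip_force: 30.0
t: 30.65
eef_pos: [568.3, 125.3, 16.3]
tcp_rot: [3.141, -0.0, 1.408]
ft_force: [-3.5, -0.1, 7.7]
opening: 0.585
grip_force: 30.0
```

The carrier is on the platen (Fz about 8 N). Sliding it towards the corner: tool y is the printer's x, tool x is the printer's y.

```bash
python3 -m inch '[[[0,0,-0.005],0,1],[[0.03,0.03,0],0,1],[[0.04,0.03,0],0,1],[[0.04,0.03,0],0,1],[[0.04,0.03,0],0,1],[[0.03,0.02,0],0,1],[[0,0,0],0,1],[[0,0,0],0,1],[[0,0,0],0,1],[[0,0,0],0,1]]' && python3 -m inch '[[[0,0.01,0],0,1],[[0,0.01,0],0,1],[[0,0.01,0],0,1],[[0,0.01,0],0,1],[[0,0,0],0,1],[[0,0,0],0,1],[[0,0,0],0,1],[[0,0,0],0,1],[[0,0,0],0,1],[[0,0,0],0,1]]'; python3 -c "
from h import *
print(env.state()['moment'])"
```

```text
t: 31.9
eef_pos: [578.2, 134.4, 16.3]
tcp_rot: [3.141, 0.0, 1.408]
ft_force: [-2.7, -2.6, 6.2]
opening: 0.584
grip_force: 30.0
t: 33.15
eef_pos: [579.9, 134.3, 16.3]
tcp_rot: [-3.14, 0.0, 1.408]
ft_force: [-6.4, -0.1, 9.6]
opening: 0.586
grip_force: 30.0
[-0.09745928  1.07387843 -0.01649006]
```

```bash
python3 -m inch '[[[0,0.01,0],0,1],[[0,0.01,0],0,1],[[0,0.01,0],0,1],[[0,0,0],0,1],[[0,0,0],0,1],[[0,0,0],0,1],[[0,0,0],0,1],[[0,0,0],0,1],[[0,0,0],0,1],[[0,0,0],0,1]]'; python3 -c "
from h import *
print(env.state()['moment'])"
```

```text
t: 34.4
eef_pos: [581.6, 134.1, 16.3]
tcp_rot: [-3.14, 0.0, 1.408]
ft_force: [-5.9, 1.3, 9.0]
opening: 0.585
grip_force: 30.0
[ 2.19510166e-02  1.03872683e+00 -9.56562471e-04]
```

```bash
python3 -m inch '[[[0.015,0,0],0,1],[[0.015,0,0],0,1],[[0.015,0,0],0,1],[[0.01,0,0],0,1],[[0,0,0],0,1],[[0,0,0],0,1],[[0,0,0],0,1],[[0,0,0],0,1],[[0,0,0],0,1],[[0,0,0],0,1]]'; python3 -c "
from h import *
print(env.state()['moment'])"
```

```text
t: 35.65
eef_pos: [583.1, 136.7, 16.3]
tcp_rot: [3.141, 0.0, 1.408]
ft_force: [-2.1, -4.8, 5.6]
opening: 0.585
grip_force: 30.0
[-0.93565498  0.53192017 -0.00611034]
```

```bash
python3 -m inch '[[[0,0.01,0],0,1],[[0,0.01,0],0,1],[[0,0.01,0],0,1],[[0,0,0],0,1],[[0,0,0],0,1],[[0,0,0],0,1],[[0,0,0],0,1],[[0,0,0],0,1],[[0,0,0],0,1],[[0,0,0],0,1]]'; python3 -c "
from h import *
print(env.state()['moment'])"
```

```text
t: 36.9
eef_pos: [583.0, 136.6, 16.3]
tcp_rot: [-3.139, 0.001, 1.408]
ft_force: [-10.6, -2.5, 12.2]
opening: 0.587
grip_force: 30.0
[-0.57893453  1.75641898 -0.00217116]
```

```bash
python3 -m inch '[[[0.01,0,0],0,1],[[0.01,0,0],0,1],[[0.01,0,0],0,1],[[0.01,0,0],0,1],[[0,0,0],0,1],[[0,0,0],0,1],[[0,0,0],0,1],[[0,0,0],0,1],[[0,0,0],0,1],[[0,0,0],0,1]]'; python3 -c "
from h import *
print(env.state()['moment'])"
```

```text
t: 38.15
eef_pos: [583.4, 137.8, 16.3]
tcp_rot: [-3.138, 0.002, 1.409]
ft_force: [-10.0, -11.3, 12.5]
opening: 0.584
grip_force: 30.0
[-2.19554094  1.69913649  0.05531607]
```

```bash
python3 -m inch '[[[0,0,-0.005],0,1],[[0,0.01,0],0,1],[[0,0.01,0],0,1],[[0,0.01,0],0,1],[[0.01,0,0],0,1],[[0.01,0,0],0,1],[[0,0,0],0,1],[[0,0,0],0,1],[[0,0,0],0,1],[[0,0,0],0,1]]'; python3 -c "
from h import *
print(env.state()['moment'])"
```

```text
t: 39.4
eef_pos: [583.4, 138.1, 16.4]
tcp_rot: [-3.134, 0.004, 1.409]
ft_force: [-18.1, -15.5, 17.0]
opening: 0.583
grip_force: 30.0
[-2.97297425  3.126696    0.20595815]
```

```bash
python3 -m inch '[[[0,0,-0.005],-0.05,1],[[0,0,0],0,1],[[0,0,0],0,1],[[0,0,0],0,1],[[0,0,0],0,1],[[0,0,0],0,1],[[0,0,0],0,1],[[0,0,0],0,1],[[0,0,0],0,1],[[0,0,0],0,1]]'; python3 - <<'E'
from h import *
np.set_printoptions(precision=4,suppress=True)
s=env.state();print(s['moment'],s['tcp_rot'])
p=eyes.read_camera('wrist');m=None
for r in eyes.cut_out('pallet_long',p)[:2]:
    m=r['mask'].astype(np.uint8);c=max(cv2.findContours(m,0,2)[0],key=cv2.contourArea)
    print(round(r['score'],2),cv2.boxPoints(cv2.minAreaRect(c)).tolist())
    y=c[:,0,1]
    for row in range(y.min()+5,y.max(),20):
        k=np.where(m[row])[0];print(row,k.min(),k.max(),[(toolR(s).T@(onz(p,(row,k),50)-s['eef_pos']))[:2] for k in (k.min(),k.max())])
for n,z in [('end_stop',36),('dial_grip',61.5),('nest',36)]:
    for r in eyes.spot_point(n,p)[:1]: print(n,round(r['score'],2),np.array(r['centre']),onz(p,r['centre'],z))
np.save('w8.npy',p['pixels'])
E
```

```text
t: 40.65
eef_pos: [583.5, 138.1, 16.4]
tcp_rot: [-3.134, 0.004, 1.413]
ft_force: [-16.0, -14.8, 14.1]
opening: 0.582
grip_force: 30.0
[-2.8801  2.7703  0.1214] [-3.1344  0.0041  1.4133]
0.94 [[216.0, 130.0], [340.0, 130.0], [340.0, 288.0], [216.0, 288.0]]
135 216 340 [array([ 62.207 , -27.3834]), array([62.219 , 28.1881])]
155 216 340 [array([ 53.282 , -27.7989]), array([53.3127, 28.6006])]
175 217 339 [array([ 44.085 , -27.7604]), array([44.1345, 28.5609])]
195 218 337 [array([ 34.6071, -27.7159]), array([34.6757, 28.0483])]
215 219 336 [array([ 24.8405, -27.6653]), array([24.9286, 27.9894])]
235 219 335 [array([ 14.7763, -28.0913]), array([14.885 , 27.9238])]
255 221 334 [array([  4.4081, -27.5443]), array([ 4.5367, 27.8514])]
275 222 334 [array([ -6.2745, -27.4734]), array([-6.1226, 28.2677])]
end_stop 0.93 [130.3 276. ] [593.1567 201.121   36.    ]
```

```bash
python3 -m inch '[[[0,0,0],-0.05,1],[[0,0,0],-0.05,1],[[0,0,0],0,1],[[0,0,0],0,1],[[0,0,0],0,1],[[0,0,0],0,1],[[0,0,0],0,1],[[0,0,0],0,1],[[0,0,0],0,1],[[0,0,0],0,1]]'; python3 -c "
from h import *
s=env.state();print(s['moment'],s['tcp_rot'])"
```

```text
t: 42.15
eef_pos: [583.7, 138.1, 16.4]
tcp_rot: [-3.135, 0.004, 1.421]
ft_force: [-15.1, -15.5, 13.3]
opening: 0.585
grip_force: 30.0
[-3.02333697  2.6272211  -0.43342678] [-3.13462559  0.00369572  1.42082873]
```

```bash
python3 -m inch '[[[0,0.01,0],0.03,1],[[0,0.01,0],0.02,1],[[0,0,0],0,1],[[0,0,0],0,1],[[0,0,0],0,1],[[0,0,0],0,1],[[0,0,0],0,1],[[0,0,0],0,1],[[0,0,0],0,1],[[0,0,0],0,1]]'; python3 -c "
from h import *
s=env.state();print(s['moment'],s['tcp_rot'])"
```

```text
t: 43.4
eef_pos: [583.7, 138.2, 16.4]
tcp_rot: [-3.132, 0.004, 1.418]
ft_force: [-20.9, -13.1, 15.7]
opening: 0.583
grip_force: 30.0
[-2.56671045  3.52117208  0.3209377 ] [-3.13238467  0.00441822  1.41811252]
```

```bash
python3 -m inch '[[[0,-0.005,0],-0.02,1],[[0,0,0],0,1],[[0,0,0],0,1],[[0,0,0],0,1],[[0,0,0],0,1],[[0,0,0],0,1],[[0,0,0],0,1],[[0,0,0],0,1],[[0,0,0],0,1],[[0,0,0],0,1]]'; python3 -c "
from h import *
s=env.state();print(s['moment'],s['tcp_rot'])"
```

```text
t: 44.65
eef_pos: [583.7, 138.2, 16.4]
tcp_rot: [-3.133, 0.004, 1.419]
ft_force: [-19.8, -13.9, 14.9]
opening: 0.584
grip_force: 30.0
[-2.66762353  3.34202254  0.15294454] [-3.13294478  0.00421237  1.41944491]
```

Both pins are loaded in balance (Mz about 0.15 N m). The tool is pressing about 17 N on the pins side and 17 N on the end stop. Handing in.

```bash
python3 -c "
from h import *
print(env.job_done())"
```

```text
the job is handed in; nothing more can be done
None
```

The job is handed in, but no verdict came back: the dial turned to its zero stop, and the long carrier is on the platen, held pressed against both pins and the end stop (about 17 N each way, judged from wrist forces rather than a final picture); nothing else was knowingly moved.

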